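# Stack the strainers and funnel on the open tube

## Task

Set up the straining stack on the open 50 ml tube in the rack, one piece at a time from the tube upwards: the blue strainer into the tube's mouth, then the green one on it, then the yellow one, and the grey funnel on top, each upright and fully home in the piece below. Let go of everything, and leave the red strainer, the white cap and the dish where they stand on the mat.

Things in the scene. Friction and masses are not known exactly. Their poses are not given: they have to be found in the camera images.
- blue_mid (a point): Blue round plastic strainer cup (fine, 40 micron), 38 mm high, 18 to 31 g, upright on a dark mat 3 mm thick. Spigot below, 25 mm wide and 12 mm long (foot tapered to 22), then a shoulder and a straight body 36 mm wide from 12 to 38 mm above the underside. The body is open on top: bore 28 mm wide, 24 deep, with mesh as its floor. Yaw is free. This point is on its axis, half-way up, 19 mm above its underside.
- green_mid (a point): Green strainer cup (medium, 70 micron), same shape, size and weight as the blue one. A spigot drops loosely (1.5 mm to spare all round) into the bore of the piece below until the shoulder rests on its rim; a seated strainer raises the stack by 26 mm. This point is on its axis, half-way up, 19 mm above its underside.
- yellow_mid (a point): Yellow strainer cup (coarse, 100 micron), same shape, size and weight as the blue one. Hold each strainer by its body, with the fingertips above the shoulder: tips any lower strike the piece below when it is set down. This point is on its axis, half-way up, 19 mm above its underside.
- funnel_mid (a point): Light grey plastic funnel, 50 mm high, 28 to 49 g, standing upright on the mat: the same 25 mm spigot 12 mm long with its shoulder 12 mm above the underside, then a cone, then a straight round bowl 56 mm wide from 26 to 50 mm above the underside (grip it across the bowl). This point is on its axis, half-way up, 25 mm above its underside; z up when upright. Yaw does not matter.
- tube_open_top (a point): Centre of the mouth, at rim level, of the only uncapped tube: a milky white 50 ml tube 32 mm wide at the neck with a 28 mm bore, held firmly upright in the teal tube rack (94 x 214 x 60 mm, fixed). The rim is 120 mm above the bench. The first strainer's spigot drops into it loosely until the shoulder rests on the rim. z up.
- tube_a_top (a point): Centre of the top of a 50 ml tube closed with a white cap 35 mm wide, fixed in the same rack, 90 or 160 mm from the open tube; top 122 mm above the bench. Not to be used.
- tube_b_top (a point): The same: another capped tube in the rack. Not to be used.
- red_mid (a point): Red strainer (very coarse, 200 micron), same shape as the blue one, standing on the mat among the others; not needed here. This point is half-way up, 19 mm above its underside.
- cap_mid (a point): White screw cap of the open tube, 35 mm wide, 14 mm high, lying open side up on the mat; stays there. This point is half-way up, 7 mm above its underside.
- dish_mid (a point): Closed culture dish, 60 mm wide, 15 mm high, amber with a clear rim, on the mat; stays there. This point is half-way up, 7.5 mm above its underside.
Not all that is in view belongs to the job. Of the things that look like the part that bears yellow_mid, the larger one is meant.

How it is judged (in metres and radians):
On the way, in this order (a step that is already met when the one before it is completed fails the run):
1. the blue strainer sits home in the mouth of the open tube, let go (horizontal distance between blue_mid and tube_open_top below 0.005 m and z of blue_mid in the frame of tube_open_top between 0.004 and 0.01 m and angle between blue_mid's own z axis and vertical below 0.08 rad and contact force between the fingers and blue below 0.05 N), for 0.2 s.
2. the green strainer sits home on the blue one, let go (horizontal distance between blue_mid and tube_open_top below 0.005 m and z of blue_mid in the frame of tube_open_top between 0.004 and 0.01 m and angle between each of blue_mid, green_mid's own z axis and vertical below 0.08 rad and horizontal distance between green_mid and blue_mid below 0.005 m and z of green_mid in the frame of blue_mid between 0.023 and 0.029 m and contact force between the fingers and green below 0.05 N), for 0.2 s.
3. the yellow strainer sits home on the green one, let go (horizontal distance between blue_mid and tube_open_top below 0.005 m and z of blue_mid in the frame of tube_open_top between 0.004 and 0.01 m and angle between each of blue_mid, green_mid, yellow_mid's own z axis and vertical below 0.08 rad and horizontal distance between green_mid and blue_mid below 0.005 m and z of green_mid in the frame of blue_mid between 0.023 and 0.029 m and horizontal distance between yellow_mid and green_mid below 0.005 m and z of yellow_mid in the frame of green_mid between 0.023 and 0.029 m and contact force between the fingers and yellow below 0.05 N), for 0.2 s.
4. the funnel sits home on the yellow strainer, let go (horizontal distance between blue_mid and tube_open_top below 0.005 m and z of blue_mid in the frame of tube_open_top between 0.004 and 0.01 m and angle between each of blue_mid, green_mid, yellow_mid, funnel_mid's own z axis and vertical below 0.08 rad and horizontal distance between green_mid and blue_mid below 0.005 m and z of green_mid in the frame of blue_mid between 0.023 and 0.029 m and horizontal distance between yellow_mid and green_mid below 0.005 m and z of yellow_mid in the frame of green_mid between 0.023 and 0.029 m and horizontal distance between funnel_mid and yellow_mid below 0.005 m and z of funnel_mid in the frame of yellow_mid between 0.029 and 0.035 m and contact force between the fingers and funnel below 0.05 N), for 0.2 s.
At the end, for the whole second after the job is handed in: From the open tube upwards: blue strainer, green strainer, yellow strainer, funnel. Each one's axis is within 5 mm of that of the piece below, its height within 3 mm of fully home, upright within 0.08 rad (4.6 degrees); all let go and at rest (all of step 4 and linear speed of each of blue, green, yellow, funnel below 0.01 m/s and angular speed of each of blue, green, yellow, funnel below 0.1 rad/s and contact force between the fingers and blue below 0.05 N and contact force between the fingers and green below 0.05 N and contact force between the fingers and yellow below 0.05 N); the robot touches nothing.
It fails at once if the red strainer is moved more than 15 mm (distance of red_mid from where it was at the start of the episode above 0.015 m).
It fails at once if the white cap is moved more than 15 mm (distance of cap_mid from where it was at the start of the episode above 0.015 m).
It fails at once if the dish is moved more than 15 mm (distance of dish_mid from where it was at the start of the episode above 0.015 m).
It also fails if it takes over 99 s, if anything falls off the work surface, if the arm or the gripper's body presses on something with over 40 N, if the wrist force passes 120 N, or if a joint passes its speed limit or range.

## Robot

A 6-joint arm with a two-finger parallel gripper is mounted at the origin on the work surface. World frame = base frame: x ahead of the robot, y to its left, z up, the work surface at z = 0. Lengths are in mm, angles in degrees, forces in N, time in s.
With the tool pointing down it reaches from about 300 to 850 mm from the base axis. Payload 4.2 kg.
Tool frame: the origin (TCP) lies at the very end of the fingers, on their centre line; the grasp point (between the pads) lies 19 mm behind it; z points along the fingers, y is the direction in which the jaws open and shut (so a half turn about z gives the same grasp; the last joint's range is limited). The gripper opens to 91 mm and grips with 3 to 60 N. Pads are 32 mm wide; open, the fingers measure 118 mm over their backs; the gripper's body (76 mm by 178 mm) begins 60 mm behind the grasp point.
Start: joints at [-1.146, 18.312, 89.639, -0, 72.044, -1.146], TCP at [575.016, 0, 213.976] pointing down, gripper open.
Joint ranges: [-177.97, 177.97], [-48.28, 115.42], [12.27, 149.76], [-77.06, 257.06], [2.81, 150.46], [-146.56, 146.56]. Speed limits (degrees/s): [147.25, 147.25, 180, 180, 180, 180].

## Interface

Orientations are given as [roll, pitch, yaw] about the fixed x, y, z axes, in that order (R = Rz(yaw) Ry(pitch) Rx(roll)).
In Python, from workcell import monitor, eyes, job gives the robot as it stands.
- The arm moves only by the tool move_arm, never from a script. Its argument "increments" is a list that holds one entry, the list of rows, each a list of 7 numbers: the opening, from 0 (shut) to 1 (fully open), then the shift along the tool's x, y, z in cm, then the turn, a rotation vector about the tool's x, y, z in rad. In form: [[[jaw, x, y, z, ax, ay, az], ...]]. A call has 1 to 12 rows; each row shifts and turns the pose as measured when the row begins, along the tool's axes as they then stand; what a row does not reach is not made up. A row lasts 1/8 s, in which the tool goes at most 62.5 mm and 10.7 degrees, less where a joint would pass 70% of its speed; a pose out of reach is approached as far as the arm can. A call is refused whole if a number of a shift passes 6.25 or a number of a turn 0.188, either way. A call with a gripper value outside its range is refused whole. The fingers move at their own pace and stop on an object; "force" is the grip in N (left out, the last holds). Time passes only in rows, so rows that do not move let the fingers close. It gives the time, the measured TCP pose, the force and the opening at its end, in the units of the state.
- monitor.state(): the state, without advancing time (a new reading comes with each control period).
- eyes.grab_frame(name): name is "scene" or "side" or "wrist"; returns a dict with "color" (480x640x3 uint8, red, green, blue), "z_map" (480x640 float32, mm along the optical axis (not along the pixel's ray), 0 where there is no reading), "camera_matrix" (3x3 intrinsics, pixels), "rvec" (rotation vector, rad) and "tvec" (3), from world to camera coordinates, as OpenCV has them. Camera axes: x right, y down, z forward; pixel columns grow to the right and rows downward; lengths in mm; the calibration is good to about 2 mm. A picture is of the moment at which its call begins.
- job.job_done(): hands the job in, once; it reports no verdict.
The state is a dict: "time_s": time; "qpos": joint angles; "qvel": joint speeds; "effort": joint torques, N m; "ee_pos": TCP position; "ee_rot": TCP orientation; "force": force on the tool from outside, world axes, zero at the start; "torque": the same for the moment, N m; "gripper_width": finger opening in mm.
Only numpy, scipy, OpenCV 4.12 (cv2) and the standard library are available. Lean on these libraries where they do the work, as an engineer would, in place of code of your own. Each camera call takes 0.05 s, during which the arm holds its last target. There are 200 camera calls.

## Working session

There is one attempt and no reset: what is moved stays moved. The work goes in short steps, Python scripts to look and compute and a tool call to move; the robot and the scene stay as the last step left them, time stands still between calls to the robot, and variables do not carry over. Pictures are saved under pics/ and viewed, about 12 in all and at most 16, crops included, and the job is handed in when it is done.

Besides the shell and the picture viewer there is one more tool, called after "Request:" as name(argument=value, ...) on one line, values as JSON. move_arm: Moves the arm, as the interface text tells. Its arguments: {"type":"object","properties":{"increments":{"type":"array"},"force":{"type":"number"}},"required":["increments"]}

```bash
mkdir -p pics; ls; cat > h.py <<'E'
import numpy as np, cv2
from workcell import monitor, eyes, job
def grab(n):
    f=eyes.grab_frame(n); return f
def cloud(f):
    K=np.array(f["camera_matrix"],float);R=cv2.Rodrigues(np.array(f["rvec"],float))[0];t=np.array(f["tvec"],float).ravel()
    z=f["z_map"].astype(float);v,u=np.indices(z.shape)
    P=np.stack([(u-K[0,2])/K[0,0]*z,(v-K[1,2])/K[1,1]*z,z],-1)
    W=(P-t)@R
    W[z<=0]=np.nan
    return W
def save(n,c): cv2.imwrite("pics/"+n,c[...,::-1])
E
python3 - <<'E'
from h import *
s=monitor.state();print(s)
for n in ("scene","side"):
    f=grab(n);save(n+"0.png",f["color"]);np.savez("/tmp/"+n,W=cloud(f),c=f["color"])
    R=cv2.Rodrigues(np.array(f["rvec"],float))[0];print(n,-R.T@np.array(f["tvec"]).ravel(),R[2])
E
```

```text
pics
{'time_s': 0.0, 'qpos': array([-1.14762940e+00,  1.83500847e+01,  8.97051222e+01, -1.94699589e-04,
        7.20430347e+01, -1.14575840e+00]), 'qvel': array([-0.04423603,  0.02914542,  0.12622147,  0.10521086, -0.00401937,
        0.03877934]), 'effort': array([-5.01459035e-04, -4.12465632e+01, -2.31973493e+01,  7.28826877e-02,
        4.58198413e-02, -1.41870069e-04]), 'ee_pos': array([ 5.74507272e+02, -7.64701142e-03,  2.13144574e+02]), 'ee_rot': array([-1.79901774e+02, -1.77935573e-03,  8.99981877e+01]), 'force': array([ 0.53227619,  0.12896012, -0.09529342]), 'torque': array([ 0.06176658, -0.04801523, -0.02339966]), 'gripper_width': 91.08933468518302}
scene [996.42713502 642.0456628  789.95842958] [-0.44162495 -0.58671257 -0.67877519]
side [ 546.02410934 -756.82168034  821.37321568] [ 0.00491886  0.75462181 -0.65614155]
```

View pics/scene0.png

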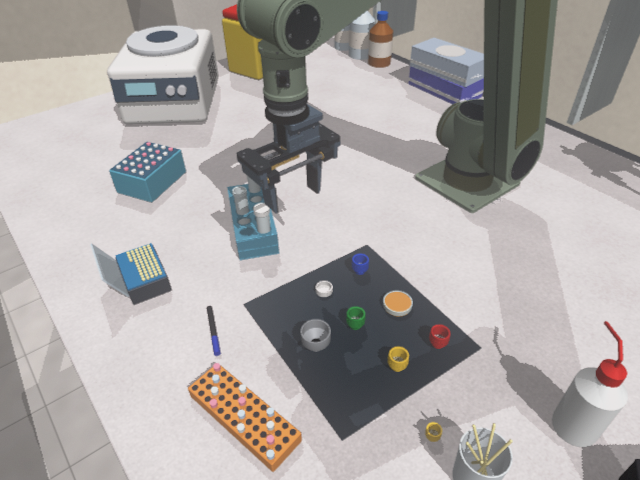

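View pics/side0.png

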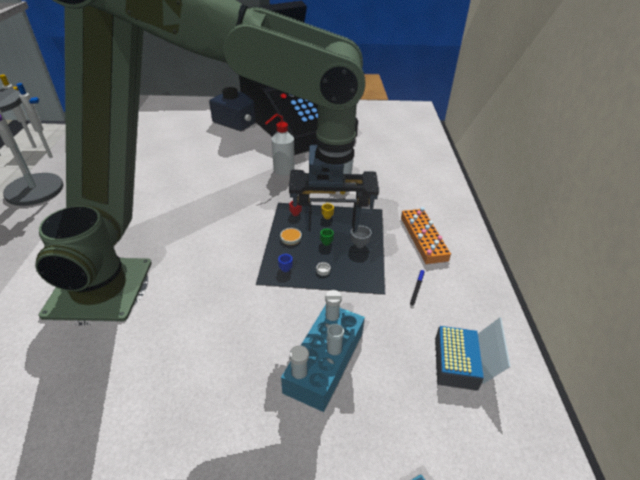

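The scene view shows blue (361,263), green (356,317), large yellow (398,358), small yellow decoy (434,432), red (440,336), funnel (315,335), cap (324,289) and dish (398,303). In the side view the rack's tubes are at (333,300), (336,338) and (299,362). Next I'll measure all of these and enlarge the tubes and the yellow pieces.

```bash
cat >> h.py <<'E'
from scipy.optimize import least_squares
def circ(P):
    P=np.asarray(P)[:,:2];c0=np.r_[P.mean(0),15]
    r=least_squares(lambda p:np.hypot(P[:,0]-p[0],P[:,1]-p[1])-p[2],c0,loss="soft_l1",f_scale=1.)
    return r.x
HUE={"blue":(112,128),"green":(50,75),"yellow":(18,30),"red":(0,6)}
def colmask(c,name):
    h=cv2.cvtColor(c,cv2.COLOR_RGB2HSV);lo,hi=HUE[name]
    return (h[...,0]>=lo)&(h[...,0]<=hi)&(h[...,1]>140)&(h[...,2]>40)
E
python3 - <<'E'
from h import *
for n,boxes in (("scene",dict(blue=(361,263),green=(356,317),yellow=(398,358),decoy=(434,432),red=(440,336),funnel=(315,335),cap=(324,289),dish=(398,303))),
  ("side",dict(blue=(286,262),green=(326,236),yellow=(328,210),red=(295,210),funnel=(361,236),t1=(333,300),t2=(336,338),t3=(299,362)))):
    d=np.load(f"/tmp/{n}.npz");W=d["W"];c=d["c"]
    for k,(u,v) in boxes.items():
        r=18 if n=="scene" else 13
        if k[0]=='t': r=14
        S=W[v-r:v+r,u-r:u+r].reshape(-1,3);S=S[~np.isnan(S[:,0])]
        lo=100 if k[0]=='t' else 8
        S=S[(S[:,2]>lo)&(S[:,2]<140)]
        zt=np.percentile(S[:,2],98)
        T=S[S[:,2]>zt-4]
        print(n,k,"ztop %.0f"%zt,len(T),"mid",((T.min(0)+T.max(0))/2).round(),"ext",np.ptp(T,0).round(),"circ",circ(T).round(1))
a=cv2.imread("pics/side0.png");b=cv2.imread("pics/scene0.png")
A=cv2.resize(a[280:400,270:390],(400,400),interpolation=cv2.INTER_CUBIC)
B=cv2.resize(b[330:450,350:470],(400,400),interpolation=cv2.INTER_CUBIC)
cv2.imwrite("pics/crop1.png",np.hstack([A,B]))
E
```

```text
scene blue ztop 43 65 mid [460.  80.  42.] ext [38. 35.  5.] circ [460.7  79.8  16.2]
scene green ztop 43 96 mid [569. 190.  42.] ext [36. 36.  6.] circ [569.6 189.5  16.3]
scene yellow ztop 43 112 mid [572. 311.  42.] ext [36. 36.  6.] circ [571.6 310.8  16.3]
scene decoy ztop 29 85 mid [621. 444.  27.] ext [26. 24.  5.] circ [621.2 444.4  11.4]
scene red ztop 44 100 mid [474. 323.  42.] ext [36. 35.  5.] circ [474.2 323.1  16.2]
scene funnel ztop 55 147 mid [662. 181.  54.] ext [56. 57.  6.] circ [662.4 181.3  26.6]
scene cap ztop 20 49 mid [560.  77.  19.] ext [33. 36.  6.] circ [559.8  77.   16.4]
scene dish ztop 21 400 mid [467. 205.  19.] ext [59. 60.  6.] circ [467. 206.  22.]
side blue ztop 43 51 mid [462.  81.  43.] ext [34. 37.  7.] circ [461.7  80.1  16.5]
side green ztop 43 43 mid [570. 189.  42.] ext [33. 35.  6.] circ [570.3 188.7  16.2]
side yellow ztop 43 29 mid [572. 308.  42.] ext [33. 36.  6.] circ [572.4 309.4  16.7]
side red ztop 42 21 mid [474. 320.  41.] ext [31. 33.  6.] circ [475.8 324.   16.7]
side funnel ztop 54 61 mid [663. 182.  53.] ext [55. 58.  6.] circ [663.3 181.5  27.2]
side t1 ztop 125 141 mid [ 581. -121.  123.] ext [32. 33.  5.] circ [ 580.4 -119.4   12.3]
side t2 ztop 121 65 mid [ 584. -209.  120.] ext [30. 34.  5.] circ [ 583.7 -209.1   15.1]
side t3 ztop 124 199 mid [ 514. -268.  123.] ext [34. 30.  5.] circ [ 513.8 -266.6   11.9]
```

View pics/crop1.png

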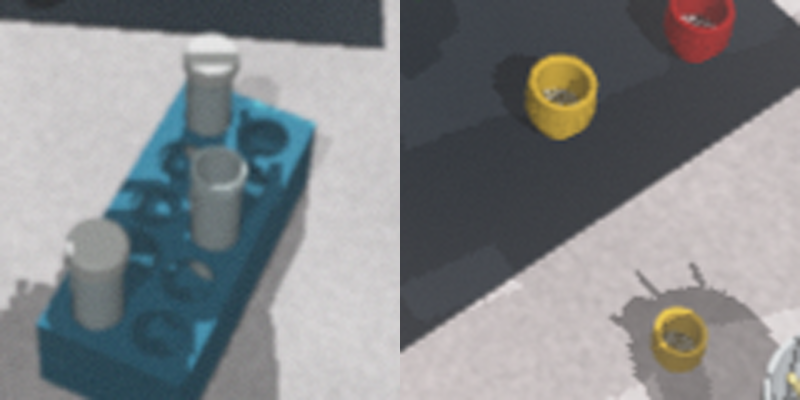

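The tube at side (336,338) is open: it shows a dark bore, a 15 mm ring radius and z ≈ 120. The tubes at (333,300) and (299,362) are capped. Of the two yellow cups, (398,358) on the mat is 36 mm wide and its top is at z ≈ 43, as described. The one at (434,432) is only 26 mm wide and stands off the mat, so it's the decoy. I'll move over the tube and refine its position with the wrist camera.

Request:
move_arm(increments=[[[0.65, -5, 0.2, -1, 0, 0, 0], [0.65, -5, 0.2, -1, 0, 0, 0], [0.65, -5, 0.2, -1, 0, 0, 0], [0.65, -2, 0.2, -1, 0, 0, 0], [0.65, 0, 0, 0, 0, 0, 0], [0.65, 0, 0, 0, 0, 0, 0]]])

```text
time_s: 0.85
ee_pos: [582.0, -171.5, 250.8]
ee_rot: [-179.6, -0.2, 90.2]
force: [0.5, -0.3, 0.3]
gripper_width: 59.3
```

```bash
python3 - <<'E'
from h import *
s=monitor.state();print(s["time_s"],s["ee_pos"],s["ee_rot"],s["force"],s["gripper_width"])
f=grab("wrist");save("w1.png",f["color"]);W=cloud(f);np.savez("/tmp/w1",W=W,c=f["color"])
R=cv2.Rodrigues(np.array(f["rvec"],float))[0];print(-R.T@np.array(f["tvec"]).ravel(),R[2],f["camera_matrix"])
E
```

```text
0.85 [ 582.00584123 -171.53119328  250.8387728 ] [-179.55823968   -0.21710337   90.19319273] [ 0.54022617 -0.31769506  0.25360973] 59.310197721855545
[ 583.27101785 -105.18351559  421.43489743] [-0.00614629 -0.24065095 -0.97059226] [[373.05556588   0.         320.66810303]
 [  0.         373.05556588 239.32007371]
 [  0.           0.           1.        ]]
```

View pics/w1.png

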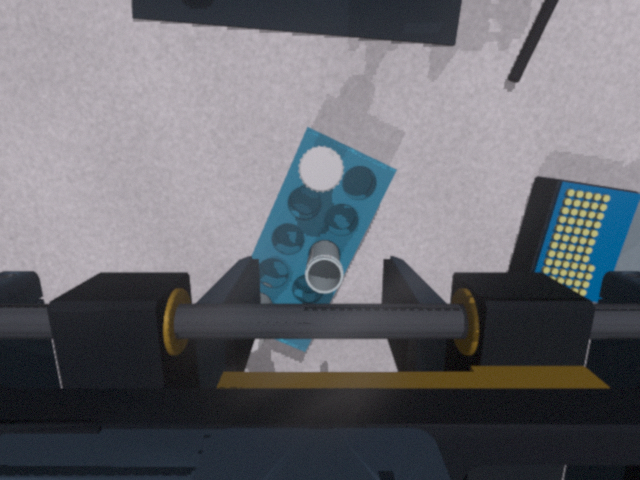

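The wrist view shows the open tube's rim at (323,273) and the capped neighbour at (321,168).

```bash
cat >> h.py <<'E'
def rim(W,xy,r,zlo,zhi):
    S=W.reshape(-1,3);S=S[~np.isnan(S[:,0])]
    m=(np.hypot(S[:,0]-xy[0],S[:,1]-xy[1])<r)&(S[:,2]>zlo)&(S[:,2]<zhi)
    T=S[m];return len(T),((T.min(0)+T.max(0))/2).round(1),np.ptp(T,0).round(1),circ(T).round(2),np.median(T[:,2]).round(1)
E
python3 - <<'E'
from h import *
W=np.load("/tmp/w1.npz")["W"]
print(rim(W,(584,-209),24,115,127)); print(rim(W,(581,-121),26,115,130))
E
```

```text
(390, array([ 583.9, -211.5,  118.1]), array([32.1, 32.5,  6.2]), array([ 584.02, -211.07,   14.99]), np.float64(119.1))
(1586, array([ 581. , -122.2,  120.1]), array([35.9, 35.3,  7.6]), array([ 581.04, -122.22,   12.43]), np.float64(121.6))
```

Request:
move_arm(increments=[[[0.65, 5.5, -2.5, 3, 0.004, 0, 0], [0.65, 5.5, -2.5, 3, 0.004, 0, 0], [0.65, 5.5, -3, 0, 0, 0, 0], [0.65, 4, -3, 0, 0, 0, 0], [0.65, 0, 0, 0, 0, 0, 0], [0.65, 0, 0, 0, 0, 0, 0]]])

```text
time_s: 1.65
ee_pos: [470.1, 34.8, 193.7]
ee_rot: [-179.0, -0.3, 90.7]
force: [0.3, 0.4, -0.6]
gripper_width: 59.0
```

```bash
cat > m.py <<'E'
from h import *
import sys
x,y,zl,zh=map(float,sys.argv[1:5])
s=monitor.state();print(s["time_s"],s["ee_pos"].round(1),s["ee_rot"].round(2),s["force"].round(2),s["gripper_width"])
W=cloud(grab("wrist"));print(rim(W,(x,y),float(sys.argv[5]) if len(sys.argv)>5 else 23,zl,zh))
E
python3 m.py 461 80 37 46
```

```text
1.65 [470.1  34.8 193.7] [-179.     -0.32   90.74] [ 0.31  0.39 -0.55] 59.01642411139294
(575, array([461.4,  78. ,  40. ]), array([34.5, 35. ,  5.9]), array([461.53,  78.15,  16.01]), np.float64(40.4))
```

Request:
move_arm(increments=[[[0.65, 4.3, -0.86, 3, -0.0175, -0.0056, 0.013], [0.65, 0, 0, 5, 0, 0, 0], [0.65, 0, 0, 3.5, 0, 0, 0], [0.65, 0, 0, 0, 0, 0, 0], [0.65, 0, 0, 0, 0, 0, 0]]])

```text
time_s: 2.33
ee_pos: [467.3, 76.4, 78.1]
ee_rot: [179.5, -0.0, 89.6]
force: [-0.8, -0.7, -0.1]
gripper_width: 59.4
```

Request:
move_arm(increments=[[[0.65, 0.17, -0.58, 2, 0.009, 0, -0.007], [0.65, 0, 0, 2, 0, 0, 0], [0.65, 0, 0, 0, 0, 0, 0], [0.65, 0, 0, 0, 0, 0, 0]]])

```text
time_s: 2.82
ee_pos: [468.4, 77.6, 43.7]
ee_rot: [179.3, -0.1, 89.8]
force: [-0.2, 0.4, 0.2]
gripper_width: 59.6
```

Request:
move_arm(increments=[[[0.65, 0.05, -0.65, 0, 0.01, 0, 0], [0.65, 0, 0, 0, 0, 0, 0]]])

```text
time_s: 3.08
ee_pos: [462.7, 78.2, 45.4]
ee_rot: [179.7, -0.2, 89.8]
force: [-1.4, -0.9, 0.7]
gripper_width: 59.5
```

Request:
move_arm(increments=[[[0.65, 0, -0.12, 2.0, 0.005, 0, 0], [0.65, 0, 0, 0, 0, 0, 0], [0.65, 0, 0, 0, 0, 0, 0]]])

```text
time_s: 3.45
ee_pos: [462.9, 78.5, 26.9]
ee_rot: [179.8, -0.2, 89.8]
force: [-0.3, -0.1, 0.1]
gripper_width: 59.5
```

Request:
move_arm(increments=[[[0.65, -0.04, -0.1, 0.75, 0.003, 0.003, 0], [0.65, 0, 0, 0, 0, 0, 0], [0.65, 0, 0, 0, 0, 0, 0]]])

```text
time_s: 3.82
ee_pos: [462.5, 78.2, 19.8]
ee_rot: [179.8, -0.4, 89.8]
force: [0.8, 0.5, 0.7]
gripper_width: 59.8
```

Request:
move_arm(increments=[[[0, 0, 0, 0, 0, 0, 0], [0, 0, 0, 0, 0, 0, 0], [0, 0, 0, 0, 0, 0, 0], [0, 0, 0, 0, 0, 0, 0], [0, 0, 0, 0, 0, 0, 0], [0, 0, 0, 0, 0, 0, 0]]], force=12)

```text
time_s: 4.58
ee_pos: [462.6, 78.3, 20.0]
ee_rot: [179.8, -0.4, 89.8]
force: [-0.1, -0.2, -0.3]
gripper_width: 36.3
```

Request:
move_arm(increments=[[[0, 0, 0, -4, 0, 0, 0], [0, 0, 0, -5, 0, 0, 0], [0, 0, 0, -5, 0, 0, 0], [0, -4, 1.7, -1.5, 0, 0, 0], [0, -5, 2.1, 0, 0, 0, 0], [0, -5, 2.1, 0, 0, 0, 0], [0, -5, 2.1, 0, 0, 0, 0], [0, -5, 2.1, 0, 0, 0, 0], [0, -3, 1.2, 0, 0, 0, 0], [0, 0, 0, 0, 0, 0, 0], [0, 0, 0, 0, 0, 0, 0]]])

```text
time_s: 5.95
ee_pos: [577.5, -200.7, 178.0]
ee_rot: [179.8, -0.4, 89.9]
force: [-0.8, -0.1, -0.6]
gripper_width: 36.3
```

Request:
move_arm(increments=[[[0, -1.04, 0.65, 1.5, 0.003, -0.005, 0], [0, 0, 0, 0, 0, 0, 0], [0, 0, 0, 1.5, 0, 0, 0], [0, 0, 0, 0, 0, 0, 0], [0, 0, 0, 0, 0, 0, 0]]])

```text
time_s: 6.58
ee_pos: [583.4, -208.2, 145.5]
ee_rot: [-179.9, -0.2, 90.2]
force: [0.5, 0.1, -0.6]
gripper_width: 36.4
```

```bash
python3 - <<'E'
from h import *
f=grab("wrist");c=f["color"];s=grab("side");W=cloud(s);print(rim(W,(584,-209),24,150,185))
print(monitor.state()["ee_pos"])
a=cv2.resize(c[180:330,220:420],(400,300));b=cv2.resize(s["color"][280:380,270:400],(390,300))
save("p1.png",np.hstack([a,b]))
E
```

```text
(301, array([ 583.9, -206.3,  166.9]), array([40.6, 37.4, 33.8]), array([ 583.75, -207.06,   16.52]), np.float64(162.5))
[ 583.33717107 -208.23496392  145.49213976]
```

View pics/p1.png

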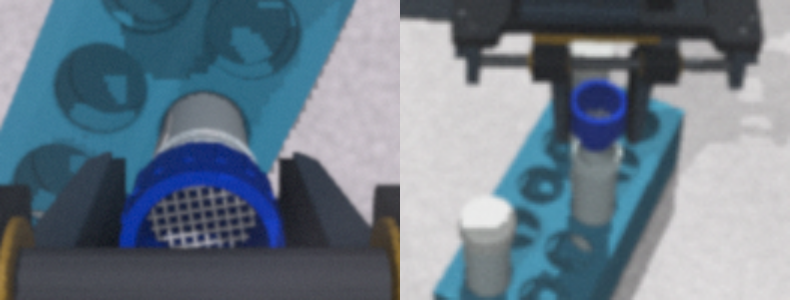

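Blue is held upright just above the open tube, slightly forward in y. I'll correct by -2.8 mm and lower it.

Request:
move_arm(increments=[[[0, -0.28, 0.06, 0.2, 0, 0, -0.002], [0, 0, 0, 0, 0, 0, 0], [0, 0, 0, 0, 0, 0, 0]]])

```text
time_s: 7.05
ee_pos: [584.4, -211.5, 144.1]
ee_rot: [-180.0, -0.2, 90.3]
force: [0.3, -0.0, 1.3]
gripper_width: 36.2
```

Request:
move_arm(increments=[[[0, 0.03, -0.03, 0.7, 0, 0, 0], [0, 0, 0, 0, 0, 0, 0], [0, 0, 0, 0.5, 0, 0, 0], [0, 0, 0, 0, 0, 0, 0]]])

```text
time_s: 7.55
ee_pos: [583.8, -211.0, 131.1]
ee_rot: [-180.0, -0.2, 90.3]
force: [-0.8, 0.0, 0.3]
gripper_width: 36.3
```

Request:
move_arm(increments=[[[0, 0, 0, 0.5, 0, 0, 0], [0, 0, 0, 0, 0, 0, 0], [0, 0, 0, 0, 0, 0, 0]]])

```text
time_s: 7.92
ee_pos: [583.9, -211.0, 125.7]
ee_rot: [-180.0, -0.2, 90.3]
force: [1.0, -0.0, 0.1]
gripper_width: 36.1
```

Request:
move_arm(increments=[[[0.5, 0, 0, 0, 0, 0, 0], [0.65, 0, 0, 0, 0, 0, 0], [0.65, 0, 0, 0, 0, 0, 0], [0.65, 0, 0, 0, 0, 0, 0], [0.65, 0, 0, -2, 0, 0, 0], [0.65, 0, 0, -4, 0, 0, 0], [0.65, 3, 0, -3, 0, 0, 0], [0.65, 0, 0, 0, 0, 0, 0], [0.65, 0, 0, 0, 0, 0, 0]]])

```text
time_s: 9.05
ee_pos: [583.4, -181.3, 217.4]
ee_rot: [-179.9, -0.2, 90.2]
force: [0.1, -0.1, 0.2]
gripper_width: 58.9
```

```bash
python3 m.py 584 -211 142 152
```

```text
9.05 [ 583.4 -181.3  217.4] [-179.88   -0.19   90.23] [ 0.1  -0.12  0.15] 58.93634036399779
(649, array([ 584.2, -207.6,  145. ]), array([35.4, 29.1,  5.9]), array([ 583.97, -210.19,   15.9 ]), np.float64(145.3))
```

Blue is home: its rim measures 145.3 against 146 expected, with the xy offset under 1 mm. Next is green.

Request:
move_arm(increments=[[[0.65, 5.5, -0.2, 0, 0, 0, 0], [0.65, 5.5, -0.2, 0, 0, 0, 0], [0.65, 5.5, -0.2, 0, 0, 0, 0], [0.65, 5.5, -0.2, 0.5, 0, 0, 0], [0.65, 5.5, -0.2, 1, 0, 0, 0], [0.65, 4, -0.2, 1, 0, 0, 0], [0.65, 2, -0.2, 0, 0, 0, 0], [0.65, 0, 0, 0, 0, 0, 0], [0.65, 0, 0, 0, 0, 0, 0]]])

```text
time_s: 10.22
ee_pos: [567.5, 155.5, 182.6]
ee_rot: [-179.1, 0.1, 89.7]
force: [0.3, 1.2, 0.2]
gripper_width: 59.2
```

```bash
python3 m.py 570 189 37 46
```

```text
10.225 [567.5 155.5 182.6] [-1.7907e+02  8.0000e-02  8.9690e+01] [0.3  1.24 0.23] 59.23811580939063
(601, array([569.8, 187.5,  40. ]), array([36. , 35.2,  5.9]), array([569.83, 187.75,  16.  ]), np.float64(40.5))
```

Request:
move_arm(increments=[[[0.65, 3.2, 0.23, 3, -0.016, 0, -0.005], [0.65, 0, 0, 4, 0, 0, 0], [0.65, 0, 0, 3, 0, 0, 0], [0.65, 0, 0, 0, 0, 0, 0], [0.65, 0, 0, 0, 0, 0, 0]]])

```text
time_s: 10.9
ee_pos: [574.4, 181.7, 84.5]
ee_rot: [179.5, 0.0, 89.4]
force: [-0.6, 0.4, -0.1]
gripper_width: 59.0
```

Request:
move_arm(increments=[[[0.65, 0.6, -0.46, 1.5, 0.006, 0, -0.007], [0.65, 0, 0, 1.5, 0, 0, 0], [0.65, 0, 0, 0, 0, 0, 0], [0.65, 0, 0, 0, 0, 0, 0]]])

```text
time_s: 11.4
ee_pos: [571.5, 188.1, 55.1]
ee_rot: [179.6, -0.1, 89.8]
force: [-0.2, -0.1, 0.1]
gripper_width: 59.2
```

Request:
move_arm(increments=[[[0.65, 0, -0.17, 1, 0.006, 0.001, -0.003], [0.65, 0, 0, 0, 0, 0, 0], [0.65, 0, 0, 1.5, 0, 0, 0], [0.65, 0, 0, 0, 0, 0, 0], [0.65, 0, 0, 0, 0, 0, 0]]])

```text
time_s: 12.02
ee_pos: [570.0, 188.2, 28.5]
ee_rot: [179.9, -0.1, 90.0]
force: [0.3, -0.9, 0.8]
gripper_width: 59.4
```

Request:
move_arm(increments=[[[0.65, -0.05, 0, 0.85, 0, 0, 0], [0.65, 0, 0, 0, 0, 0, 0], [0.65, 0, 0, 0, 0, 0, 0], [0, 0, 0, 0, 0, 0, 0], [0, 0, 0, 0, 0, 0, 0], [0, 0, 0, 0, 0, 0, 0], [0, 0, 0, 0, 0, 0, 0], [0, 0, 0, 0, 0, 0, 0], [0, 0, 0, 0, 0, 0, 0]]])

```text
time_s: 13.15
ee_pos: [570.5, 187.8, 20.1]
ee_rot: [179.9, -0.1, 90.0]
force: [0.1, 0.8, -0.1]
gripper_width: 36.8
```

Request:
move_arm(increments=[[[0, 0, 0, -4, 0, 0, 0], [0, 0, 0, -5, 0, 0, 0], [0, 0, 0, -5, 0, 0, 0], [0, -3, 0.2, -3, 0, 0, 0], [0, -5.5, 0.2, -1, 0, 0, 0], [0, -5.5, 0.2, 0, 0, 0, 0], [0, -5.5, 0.2, 0, 0, 0, 0], [0, -5.5, 0.2, 0, 0, 0, 0], [0, -5.5, 0.2, 0, 0, 0, 0], [0, -4, 0.1, 0, 0, 0, 0], [0, 0, 0, 0, 0, 0, 0], [0, 0, 0, 0, 0, 0, 0]]])

```text
time_s: 14.65
ee_pos: [584.3, -167.1, 205.4]
ee_rot: [179.7, -0.1, 90.2]
force: [0.8, -0.2, 0.2]
gripper_width: 36.2
```

Request:
move_arm(increments=[[[0, -4.3, -0.03, 0, 0.004, 0, -0.002], [0, 0, 0, 0, 0, 0, 0], [0, 0, 0, 1.5, 0, 0, 0], [0, 0, 0, 1.5, 0, 0, 0], [0, 0, 0, 0, 0, 0, 0], [0, 0, 0, 0, 0, 0, 0]]])

```text
time_s: 15.4
ee_pos: [584.1, -202.8, 172.4]
ee_rot: [-179.9, -0.3, 90.8]
force: [0.5, -0.4, 0.3]
gripper_width: 36.5
```

Request:
move_arm(increments=[[[0, -0.8, 0, 0, 0, -0.003, 0.012], [0, 0, 0, 0, 0, 0, 0], [0, 0, 0, 0, 0, 0, 0]]])

```text
time_s: 15.78
ee_pos: [584.8, -211.5, 173.3]
ee_rot: [180.0, -0.1, 90.0]
force: [-1.2, -0.5, -0.7]
gripper_width: 36.5
```

Request:
move_arm(increments=[[[0, 0.06, -0.08, 0.6, 0, 0, 0], [0, 0, 0, 0, 0, 0, 0], [0, 0, 0, 0.5, 0, 0, 0], [0, 0, 0, 0, 0, 0, 0]]])

```text
time_s: 16.27
ee_pos: [583.8, -210.9, 161.5]
ee_rot: [180.0, -0.1, 90.0]
force: [-0.1, 0.3, -0.1]
gripper_width: 36.4
```

Request:
move_arm(increments=[[[0, 0, 0, 0.5, 0, 0, 0], [0, 0, 0, 0, 0, 0, 0], [0, 0, 0, 0.4, 0, 0, 0], [0, 0, 0, 0, 0, 0, 0], [0, 0, 0, 0, 0, 0, 0]]])

```text
time_s: 16.9
ee_pos: [583.9, -210.9, 151.8]
ee_rot: [180.0, -0.1, 90.0]
force: [0.4, 0.1, 0.2]
gripper_width: 36.4
```

Request:
move_arm(increments=[[[0.5, 0, 0, 0, 0, 0, 0], [0.65, 0, 0, 0, 0, 0, 0], [0.65, 0, 0, 0, 0, 0, 0], [0.65, 0, 0, 0, 0, 0, 0], [0.65, 0, 0, -2, 0, 0, 0], [0.65, 0, 0, -4, 0, 0, 0], [0.65, 3, 0, -3, 0, 0, 0], [0.65, 0, 0, 0, 0, 0, 0], [0.65, 0, 0, 0, 0, 0, 0]]])

```text
time_s: 18.02
ee_pos: [583.4, -180.9, 243.4]
ee_rot: [-179.9, -0.1, 90.0]
force: [-0.9, -0.6, -0.8]
gripper_width: 59.2
```

```bash
python3 m.py 584 -211 166 178
```

```text
18.025 [ 583.4 -180.9  243.4] [-1.7991e+02 -9.0000e-02  8.9990e+01] [-0.9  -0.65 -0.75] 59.156045215123086
(711, array([ 584.2, -208. ,  169.6]), array([35.5, 30.4,  7.1]), array([ 584.  , -209.69,   15.83]), np.float64(171.3))
```

Green is home: its rim is 171.3, exactly 26 mm above blue's. Next is yellow.

Request:
move_arm(increments=[[[0.65, 5.5, -0.1, 0, 0, 0, 0], [0.65, 5.5, -0.1, 0, 0, 0, 0], [0.65, 5.5, -0.1, 0, 0, 0, 0], [0.65, 5.5, -0.1, 0.5, 0, 0, 0], [0.65, 5.5, -0.1, 1, 0, 0, 0], [0.65, 5.5, -0.1, 1.5, 0, 0, 0], [0.65, 5.5, -0.1, 1.5, 0, 0, 0], [0.65, 5, -0.1, 1, 0, 0, 0], [0.65, 4, -0.1, 0, 0, 0, 0], [0.65, 0, 0, 0, 0, 0, 0], [0.65, 0, 0, 0, 0, 0, 0]]])

```text
time_s: 19.45
ee_pos: [574.4, 299.1, 170.5]
ee_rot: [-178.7, 0.4, 89.4]
force: [-0.6, -1.0, -0.6]
gripper_width: 59.3
```

```bash
python3 m.py 572 310 37 46
```

```text
19.45 [574.4 299.1 170.5] [-178.72    0.44   89.37] [-0.61 -0.99 -0.65] 59.31782072824113
(639, array([572.5, 309.3,  39.7]), array([35.3, 36.1,  5.4]), array([572.27, 309.62,  16.05]), np.float64(40.5))
```

Request:
move_arm(increments=[[[0.65, 1.0, -0.2, 2, -0.016, 0.006, -0.009], [0.65, 0, 0, 4, 0, 0, 0], [0.65, 0, 0, 3.5, 0, 0, 0], [0.65, 0, 0, 0, 0, 0, 0], [0.65, 0, 0, 0, 0, 0, 0]]])

```text
time_s: 20.12
ee_pos: [574.9, 302.2, 76.3]
ee_rot: [-179.9, 0.0, 89.4]
force: [-0.0, 0.1, -0.2]
gripper_width: 59.4
```

Request:
move_arm(increments=[[[0.65, 0.75, -0.26, 1.5, -0.001, 0, -0.009], [0.65, 0, 0, 0, 0, 0, 0], [0.65, 0, 0, 1.2, 0, 0, 0], [0.65, 0, 0, 0, 0, 0, 0], [0.65, 0, 0, 0, 0, 0, 0]]])

```text
time_s: 20.75
ee_pos: [574.1, 311.0, 51.0]
ee_rot: [179.7, -0.1, 89.9]
force: [0.2, -0.7, 0.2]
gripper_width: 59.3
```

Request:
move_arm(increments=[[[0.65, -0.14, -0.18, 1, 0.004, 0, 0], [0.65, 0, 0, 0, 0, 0, 0], [0.65, 0, 0, 1.2, 0, 0, 0], [0.65, 0, 0, 0, 0, 0, 0], [0.65, 0, 0, 0, 0, 0, 0]]])

```text
time_s: 21.38
ee_pos: [572.3, 309.4, 27.3]
ee_rot: [180.0, -0.1, 89.9]
force: [0.0, -0.8, -0.0]
gripper_width: 59.4
```

Request:
move_arm(increments=[[[0.65, 0.01, 0, 0.73, 0, 0, 0], [0.65, 0, 0, 0, 0, 0, 0], [0.65, 0, 0, 0, 0, 0, 0], [0, 0, 0, 0, 0, 0, 0], [0, 0, 0, 0, 0, 0, 0], [0, 0, 0, 0, 0, 0, 0], [0, 0, 0, 0, 0, 0, 0], [0, 0, 0, 0, 0, 0, 0], [0, 0, 0, 0, 0, 0, 0]]])

```text
time_s: 22.5
ee_pos: [572.6, 309.7, 20.1]
ee_rot: [179.9, -0.2, 89.9]
force: [0.0, 0.6, -0.5]
gripper_width: 35.8
```

Request:
move_arm(increments=[[[0, 0, 0, -4, 0, 0, 0], [0, 0, 0, -5, 0, 0, 0], [0, 0, 0, -5, 0, 0, 0], [0, -3, 0.1, -4, 0, 0, 0], [0, -5.5, 0.15, -2, 0, 0, 0], [0, -5.5, 0.15, -1, 0, 0, 0], [0, -5.5, 0.15, 0, 0, 0, 0], [0, -5.5, 0.15, 0, 0, 0, 0], [0, -5.5, 0.15, 0, 0, 0, 0], [0, -5.5, 0.15, 0, 0, 0, 0], [0, 0, 0, 0, 0, 0, 0], [0, 0, 0, 0, 0, 0, 0]]])

```text
time_s: 24.0
ee_pos: [582.8, -60.9, 236.6]
ee_rot: [179.7, -0.1, 90.0]
force: [-0.1, -0.3, -0.6]
gripper_width: 36.0
```

Request:
move_arm(increments=[[[0, -5, 0, 0, 0.004, 0, 0], [0, -5, 0, 0, 0, 0, 0], [0, -4, 0, 0, 0, 0, 0], [0, 0, 0, 0, 0, 0, 0], [0, 0, 0, 1.5, 0, 0, 0], [0, 0, 0, 1.5, 0, 0, 0], [0, 0, 0, 0, 0, 0, 0], [0, 0, 0, 0, 0, 0, 0]]])

```text
time_s: 25.0
ee_pos: [584.9, -191.9, 203.2]
ee_rot: [-180.0, -0.3, 90.9]
force: [-0.6, -0.1, 0.6]
gripper_width: 35.7
```

Request:
move_arm(increments=[[[0, -1.85, -0.1, 0, 0, -0.003, 0.014], [0, 0, 0, 0, 0, 0, 0], [0, 0, 0, 0, 0, 0, 0]]])

```text
time_s: 25.38
ee_pos: [584.7, -212.0, 204.1]
ee_rot: [179.9, -0.1, 90.1]
force: [-0.3, 1.0, 0.0]
gripper_width: 36.3
```

Lower to just above the rim, which the spigot reaches at TCP ≈ 189.

Request:
move_arm(increments=[[[0, 0.14, -0.07, 0.9, 0.001, 0, 0], [0, 0, 0, 0, 0, 0, 0], [0, 0, 0, 0, 0, 0, 0]]])

```text
time_s: 25.75
ee_pos: [583.8, -210.4, 194.4]
ee_rot: [180.0, -0.1, 90.1]
force: [2.1, -0.6, -0.6]
gripper_width: 35.8
```

Request:
move_arm(increments=[[[0, 0, 0.01, 0.7, 0, 0, 0], [0, 0, 0, 0, 0, 0, 0], [0, 0, 0, 0.5, 0, 0, 0], [0, 0, 0, 0, 0, 0, 0], [0, 0, 0, 0.4, 0, 0, 0], [0, 0, 0, 0, 0, 0, 0], [0, 0, 0, 0, 0, 0, 0]]])

```text
time_s: 26.62
ee_pos: [584.1, -210.2, 177.4]
ee_rot: [180.0, -0.1, 90.1]
force: [-0.3, -0.1, -0.2]
gripper_width: 35.7
```

Home is at TCP ≈ 177.1, so I'll release and check.

Request:
move_arm(increments=[[[0.5, 0, 0, 0, 0, 0, 0], [0.65, 0, 0, 0, 0, 0, 0], [0.65, 0, 0, 0, 0, 0, 0], [0.65, 0, 0, 0, 0, 0, 0], [0.65, 0, 0, -2, 0, 0, 0], [0.65, 0, 0, -4, 0, 0, 0], [0.65, 3, 0, -3, 0, 0, 0], [0.65, 0, 0, 0, 0, 0, 0], [0.65, 0, 0, 0, 0, 0, 0]]])

```text
time_s: 27.75
ee_pos: [583.5, -180.3, 268.7]
ee_rot: [-179.9, -0.1, 90.0]
force: [0.8, -0.1, -0.5]
gripper_width: 58.9
```

```bash
python3 m.py 584 -211 192 203
```

```text
27.75 [ 583.5 -180.3  268.7] [-1.7989e+02 -1.1000e-01  9.0040e+01] [ 0.79 -0.05 -0.51] 58.93561107255167
(687, array([ 584.2, -207.3,  195.8]), array([35.4, 29.7,  7.5]), array([ 584.23, -209.35,   15.87]), np.float64(197.3))
```

Yellow is home, with its rim at 197.3. Now the funnel.

Request:
move_arm(increments=[[[0.85, 5, 0, 0, 0, 0, 0], [0.85, 5.5, 1, 0, 0, 0, 0], [0.85, 5.5, 1.5, 1, 0, 0, 0], [0.85, 5.5, 2, 2, 0, 0, 0], [0.85, 5, 2, 2, 0, 0, 0], [0.85, 4, 1.5, 2, 0, 0, 0], [0.85, 2, 0.5, 1, 0, 0, 0], [0.85, 0, 0, 0, 0, 0, 0], [0.85, 0, 0, 0, 0, 0, 0]]])

```text
time_s: 28.92
ee_pos: [669.2, 144.9, 175.7]
ee_rot: [-179.0, 0.2, 89.5]
force: [-0.1, -0.1, 0.5]
gripper_width: 77.4
```

```bash
python3 m.py 663 181.5 49 60 34
```

```text
28.925 [669.2 144.9 175.7] [-179.04    0.22   89.46] [-0.13 -0.12  0.5 ] 77.43463181625084
(783, array([663.3, 179.5,  51.8]), array([55.2, 55.6,  5.4]), array([663.24, 179.66,  26.58]), np.float64(52.5))
```

Request:
move_arm(increments=[[[0.85, 3.4, -0.6, 2, -0.012, 0.003, -0.008], [0.85, 0, 0, 3, 0, 0, 0], [0.85, 0, 0, 3, 0, 0, 0], [0.85, 0, 0, 0, 0, 0, 0], [0.85, 0, 0, 0, 0, 0, 0]]])

```text
time_s: 29.6
ee_pos: [666.3, 172.3, 102.4]
ee_rot: [179.5, -0.0, 89.4]
force: [-0.1, 0.3, 1.1]
gripper_width: 77.7
```

Request:
move_arm(increments=[[[0.85, 0.73, -0.31, 1.5, 0.006, 0, -0.009], [0.85, 0, 0, 1.3, 0, 0, 0], [0.85, 0, 0, 0, 0, 0, 0], [0.85, 0, 0, 0, 0, 0, 0]]])

```text
time_s: 30.1
ee_pos: [664.7, 179.9, 75.5]
ee_rot: [179.6, -0.1, 89.9]
force: [0.9, -0.1, -0.2]
gripper_width: 77.7
```

Request:
move_arm(increments=[[[0.85, -0.03, -0.15, 1.5, 0.005, 0, 0], [0.85, 0, 0, 0, 0, 0, 0], [0.85, 0, 0, 1.5, 0, 0, 0], [0.85, 0, 0, 0, 0, 0, 0], [0.85, 0, 0, 0, 0, 0, 0]]])

```text
time_s: 30.72
ee_pos: [663.3, 179.7, 43.1]
ee_rot: [180.0, -0.1, 89.9]
force: [0.0, 0.4, 0.4]
gripper_width: 77.3
```

Request:
move_arm(increments=[[[0.85, 0, 0, 0.9, 0, 0, 0], [0.85, 0, 0, 0, 0, 0, 0], [0.85, 0, 0, 0, 0, 0, 0], [0, 0, 0, 0, 0, 0, 0], [0, 0, 0, 0, 0, 0, 0], [0, 0, 0, 0, 0, 0, 0], [0, 0, 0, 0, 0, 0, 0], [0, 0, 0, 0, 0, 0, 0], [0, 0, 0, 0, 0, 0, 0]]])

```text
time_s: 31.85
ee_pos: [663.8, 179.8, 34.4]
ee_rot: [179.9, -0.1, 89.9]
force: [0.7, -0.0, -0.6]
gripper_width: 57.0
```

Request:
move_arm(increments=[[[0, 0, 0, -4, 0, 0, 0], [0, 0, 0, -5, 0, 0, 0], [0, 0, 0, -5, 0, 0, 0], [0, -3, -0.5, -5, 0, 0, 0], [0, -5, -1.2, -4, 0, 0, 0], [0, -5, -1.3, -1.5, 0, 0, 0], [0, -5, -1.3, 0, 0, 0, 0], [0, -5, -1.3, 0, 0, 0, 0], [0, -5, -1.3, 0, 0, 0, 0], [0, -3, -0.8, 0, 0, 0, 0], [0, 0, 0, 0, 0, 0, 0], [0, 0, 0, 0, 0, 0, 0]]])

```text
time_s: 33.35
ee_pos: [584.7, -137.0, 285.5]
ee_rot: [179.7, 0.0, 90.0]
force: [0.4, 1.3, -0.3]
gripper_width: 56.9
```

Request:
move_arm(increments=[[[0, -4, -0.05, 0, 0.004, 0, 0], [0, -3, 0, 0, 0, 0, 0], [0, 0, 0, 0, 0, 0, 0], [0, 0, 0, 1.5, 0, 0, 0], [0, 0, 0, 1.5, 0, 0, 0], [0, 0, 0, 0, 0, 0, 0], [0, 0, 0, 0, 0, 0, 0]]])

```text
time_s: 34.22
ee_pos: [586.4, -198.9, 252.1]
ee_rot: [-179.9, -0.2, 90.7]
force: [0.7, -0.2, -0.3]
gripper_width: 57.3
```

Request:
move_arm(increments=[[[0, -1.1, -0.24, 0.5, 0, -0.002, 0.011], [0, 0, 0, 0, 0, 0, 0], [0, 0, 0, 0, 0, 0, 0]]])

```text
time_s: 34.6
ee_pos: [584.3, -211.0, 247.6]
ee_rot: [180.0, -0.1, 90.0]
force: [0.2, 0.0, 0.2]
gripper_width: 56.7
```

Request:
move_arm(increments=[[[0, 0.07, -0.02, 1.2, 0, 0, 0], [0, 0, 0, 0, 0, 0, 0], [0, 0, 0, 0, 0, 0, 0]]])

```text
time_s: 34.98
ee_pos: [583.9, -210.2, 234.7]
ee_rot: [180.0, -0.1, 90.0]
force: [0.2, 1.0, 0.4]
gripper_width: 56.7
```

Request:
move_arm(increments=[[[0, 0, 0, 0.7, 0, 0, 0], [0, 0, 0, 0, 0, 0, 0], [0, 0, 0, 0.5, 0, 0, 0], [0, 0, 0, 0, 0, 0, 0], [0, 0, 0, 0.4, 0, 0, 0], [0, 0, 0, 0, 0, 0, 0], [0, 0, 0, 0, 0, 0, 0]]])

```text
time_s: 35.85
ee_pos: [584.2, -210.1, 217.9]
ee_rot: [179.9, -0.1, 90.0]
force: [-0.3, -0.3, -0.4]
gripper_width: 56.8
```

Request:
move_arm(increments=[[[0.75, 0, 0, 0, 0, 0, 0], [0.9, 0, 0, 0, 0, 0, 0], [0.9, 0, 0, 0, 0, 0, 0], [0.9, 0, 0, 0, 0, 0, 0], [0.9, 0, 0, -2, 0, 0, 0], [0.9, 0, 0, -4, 0, 0, 0], [0.9, 4, 0, -4, 0, 0, 0], [0.9, 5, 0, 0, 0, 0, 0], [0.9, 5, 0, 0, 0, 0, 0], [0.9, 3, 0, 0, 0, 0, 0], [0.9, 0, 0, 0, 0, 0, 0], [0.9, 0, 0, 0, 0, 0, 0]]])

```text
time_s: 37.35
ee_pos: [584.7, -36.7, 321.7]
ee_rot: [179.8, -0.1, 89.9]
force: [-0.3, -0.4, -0.0]
gripper_width: 81.9
```

```bash
python3 m.py 584 -211 240 256 34; python3 - <<'E'
from h import *
s=grab("side");W=cloud(s);print(rim(W,(584,-209),34,242,258))
a=cv2.resize(s["color"][220:400,230:430],(400,360));b=cv2.resize(grab("scene")["color"][150:370,200:460],(400,360))
save("final.png",np.hstack([a,b]))
E
```

```text
37.35 [584.7 -36.7 321.7] [ 1.7983e+02 -9.0000e-02  8.9880e+01] [-0.34 -0.37 -0.04] 81.91621633503964Traceback (most recent call last):
  File "m.py", line 5, in <module>
    W=cloud(grab("wrist"));print(rim(W,(x,y),float(sys.argv[5]) if len(sys.argv)>5 else 23,zl,zh))
                                 ~~~^^^^^^^^^^^^^^^^^^^^^^^^^^^^^^^^^^^^^^^^^^^^^^^^^^^^^^^^^^^^^
  File "h.py", line 25, in rim
    T=S[m];return len(T),((T.min(0)+T.max(0))/2).round(1),np.ptp(T,0).round(1),circ(T).round(2),np.median(T[:,2]).round(1)
                           ~~~~~^^^
    return umr_minimum(a, axis, None, out, keepdims, initial, where)
ValueError: zero-size array to reduction operation minimum which has no identity
Traceback (most recent call last):
  File "h.py", line 25, in rim
    T=S[m];return len(T),((T.min(0)+T.max(0))/2).round(1),np.ptp(T,0).round(1),circ(T).round(2),np.median(T[:,2]).round(1)
                           ~~~~~^^^
ValueError: zero-size array to reduction operation minimum which has no identity
```

I got the height window wrong: the funnel top should be at 186 + 50 = 236.

```bash
python3 - <<'E'
from h import *
s=grab("side");W=cloud(s);print(rim(W,(584,-209),34,232,244))
for k,u,v,z in(("red",475,323,36),("cap",560,77,14),("dish",467,206,14)): 
    c=cloud(grab("scene")) if k=="red" else c
    try: print(k,rim(c,(u,v),40 if k=="dish" else 26,z,z+12)[1:4])
    except ValueError: print(k,"hidden")
a=cv2.resize(s["color"][220:400,230:430],(400,360));b=cv2.resize(grab("scene")["color"][150:370,200:460],(400,360))
save("final.png",np.hstack([a,b]))
E
```

```text
(192, array([ 583.9, -208.9,  235.3]), array([54.6, 56.5,  6.5]), array([ 583.9 , -208.22,   26.71]), np.float64(235.7))
red (array([474.2, 323.7,  40.2]), array([36.8, 36.8,  8.4]), array([474.72, 323.52,  16.32]))
cap (array([560.1,  76.9,  17.3]), array([35.4, 34.3,  6.5]), array([559.87,  76.55,  16.39]))
dish (array([465.5, 205.3,  17.9]), array([62.7, 59.8,  7.8]), array([467.6 , 205.6 ,  21.97]))
```

View pics/final.png

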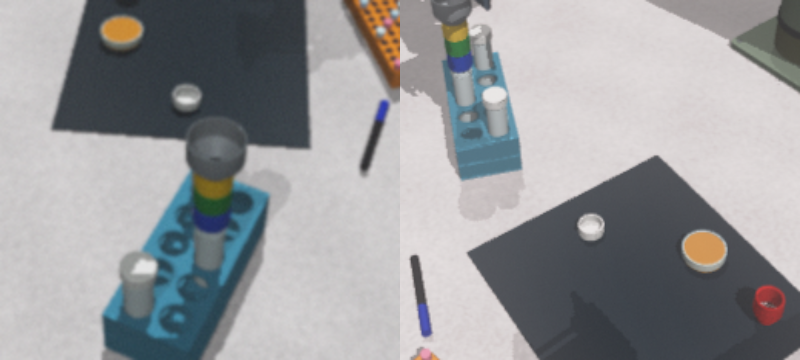

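The picture shows a straight stack of tube, blue, green, yellow and funnel. The funnel rim is at 235.7 (236 expected) and the red strainer, cap and dish haven't moved. Handing in.

```bash
python3 -c "
from h import *
print(job.job_done()); print(monitor.state()['time_s'])"
```

```text
the job is handed in; nothing more can be done
None
the job is handed in; nothing more can be done
```

The stack is built on the open tube: blue, green and yellow strainers, then the funnel, set one at a time and released. I handed it in at about 37.5 s of the 99 s allowed; no verdict was reported.

- **Heights:** the rims measured 145.3, 171.3 and 197.3 mm for the strainers, each step exactly 26 mm. The funnel rim measured 235.7 mm, against 236 expected.
- **Alignment:** the pieces were within about 2 mm of each other and of the tube by the wrist camera. The last two pictures show a straight stack with the gripper clear of it.
- **Left alone:** the red strainer, cap and dish were within about 1 mm of their starting measurements.
- **Disagreements:**
  - The wrist camera read y about 1–2 mm lower than the fixed cameras; I used its readings for both gripping and placing so that the offset cancels.
  - The first check of the funnel failed because I had set the wrong height window. The repeat with the right one passed.

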